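Mesh the mill's crank with its drive, push it home and wind it

TASK

The crank of the hand mill has been left standing high on its spindle, its teeth out of line with the slots of the drive below. Turn the crank until its teeth line up with the slots, push it fully home, and then wind it on, in either direction, by about a quarter turn so that the drive turns with it. Leave it pushed home and standing still, and leave the mug, the tumbler and the flat tin where they stand.

Things in the scene. Friction and masses are not known exactly. Their poses are not given: they have to be found in the camera images.
- mill: hand mill: white body 102 mm across on a black suction foot 120 mm across, stuck fast to the worktop. Origin on the worktop at the mill's upright axis, z up; its short steel outlet spout points along its -x. Body top 100 mm up; on it lies the drive, above that the crank, an aluminium hub 69 mm across with a flat arm 15 mm wide and an upright wooden knob at its end
- crank (a joint): angle of the crank about the mill's axis, rad, counter-clockwise from above; 0 = arm along the mill's +x. Turns without end, stays where left (0.5 N at the knob, 80 mm from the axis). Four teeth below the hub, 90 degrees apart, one right under the arm, 12 mm wide, 9.5 mm long, tips bevelled; ribs on the hub's rim show them. Teeth meet slots when crank minus drive is a multiple of pi/2
- drive (a joint): angle of the drive about the same axis, rad, same sense. Steel disc 94 mm across with four dark quarter blocks 10 mm high that leave a cross of four slots 16 mm wide; their outer ends show beyond the hub from above. At 0 a slot points along the mill's +x. A miss of 3 degrees is free, up to 7 is guided in by the bevels under pressure. Stiff: 0.25 N m, about 4 N at the knob once meshed
- crank_push (a joint): how far the crank has been pushed down its spindle, in m: 0 = standing high (tooth tips 2.5 mm above the drive's blocks), 0.012 = fully home. It needs about 4 to 6 N downward and stays where it is left; out of line it stops at about 0.0025 on the blocks
- hub_top (a point): middle of the flat top of the hub (32 mm across) on the axis, where the crank can be pressed; 154 mm above the worktop when standing high, 142 mm when home. It turns with the crank: its x axis points along the arm to the knob
- crank_knob (a point): centre of the upright wooden knob at the end of the crank's arm: 24 mm across, 42 mm high, so it reaches 21 mm above and below this point; 11 mm above the hub's top. The arm's top is 22 mm below this point. Its x axis points outward along the arm
- drive_mark (a point): point on the drive, 35 mm from the axis, in the slot that points along the mill's +x at drive angle 0, on the slot's floor 106 mm above the worktop; shows how far the drive has been wound
- mug_teal: bystander: teal mug, 86 mm across, 94 mm high, standing upright; origin at the middle of its underside, handle included
- steel_tumbler: bystander: grey steel tumbler, 68 mm across, 104 mm high, standing upright; origin at the centre of its underside
- tin_tuna: bystander: flat round tin, 86 mm across, 40 mm high; origin at the centre of its underside

How it is judged:
On the way, in this order (a step that is already met when the one before it is completed fails the run):
1. the crank's teeth are meshed with the drive and the crank is pushed home (value of joint crank_push above 0.0105 m), for 0.2 s.
2. the drive has been wound by about a quarter turn (50 to 130 degrees) from where it was (distance of drive_mark from where it was at the start of the episode between 0.0296 and 0.0634 m), for 0.2 s.
At the end, for the whole second after the job is handed in: the crank is home to within 1.5 mm (crank_push over 10.5 mm of 12), the drive has been wound by about a quarter turn (50 to 130 degrees, either way) from where it started, and both stand still (all of step 2 and value of joint crank_push above 0.0105 m and velocity of joint crank between -0.1 and 0.1 rad/s and velocity of joint drive between -0.1 and 0.1 rad/s); the robot touches nothing.
It fails at once if the mug is shifted by more than 30 mm or tipped (distance of mug_teal from where it was at the start of the episode above 0.03 m or angle between mug_teal's own z axis and vertical above 0.35 rad).
It fails at once if the tumbler is shifted by more than 30 mm or tipped (distance of steel_tumbler from where it was at the start of the episode above 0.03 m or angle between steel_tumbler's own z axis and vertical above 0.35 rad).
It fails at once if the flat tin is shifted by more than 30 mm or tipped (distance of tin_tuna from where it was at the start of the episode above 0.03 m or angle between tin_tuna's own z axis and vertical above 0.35 rad).
It also fails if it takes over 51 s, if anything falls off the work surface, if the arm or the gripper's body presses on something with over 40 N, if the wrist force passes 120 N, or if a joint passes its speed limit or range.

ROBOT

A 7-joint arm with a two-finger parallel gripper is mounted at the origin on a cart in front of the work surface, level with it; the furniture and walls round the work are solid. World frame = base frame: x ahead of the robot, y to its left, z up, the work surface at z = 0. Lengths are in m, angles in rad, forces in N, time in s.
With the tool pointing down it reaches from about 0.4 to 0.85 m from the base axis. Payload 10.4 kg.
Tool frame: the origin (TCP) lies between the finger pads; the fingertips stand 22 mm ahead of it and the grasp point (between the pads) lies 3 mm ahead of it; z points along the fingers, y is the line along which they close (so a half turn about z gives the same grasp; the last joint's range is limited). The gripper opens to 85 mm and grips with 20 to 120 N. Pads are 22 mm wide; open, the fingers measure 114 mm over their backs; the gripper's body (76 mm by 85 mm) begins 54 mm behind the grasp point. The pads swing forward as they close: fully open they stand 13 mm farther back than shut.
Start: joints at [1.15, 0.332, -0.065, 1.46, 0.022, 1.35, -0.088], TCP at [0.242, -0.576, 0.253] pointing down, gripper open.
Joint ranges: [-2.6, 2.6], [-0.5, 2.12], [-1.47, 1.34], [0.16, 2.42], [-1.27, 4.41], [0.06, 2.06], [-2.6, 2.6]. Speed limits (rad/s): [2.22, 2.22, 2.79, 2.79, 3.14, 3.14, 3.14].

INTERFACE

Orientations are given as a unit quaternion [x, y, z, w].
In Python, from workcell import manip, camera, ticket, boxes_of, outline_of gives the robot as it stands.
- The arm moves only by the tool carry_out, never from a script. Its argument "deltas" is a list of rows, each a list of 5 numbers: the shift along the tool's x, y, z as a fraction of full scale, then the turn about the tool's z as a fraction of full scale, then the opening, from -1 (shut) to 1 (fully open), so that 0 is half open. In form: [[tx, ty, tz, spin, gripper], ...]. A call has 1 to 20 rows; each row is the pose to reach, as a shift and turn from the pose commanded when the call began, along the tool's axes at that moment; what a row does not reach only later rows make up. Full scale, the value 1, is 150 mm for a shift and 30 degrees for a turn. A row lasts 1/8 s, in which the tool goes at most 62.5 mm and 10.7 degrees, less where a joint would pass 70% of its speed; a pose out of reach is approached as far as the arm can. A call with a number of a shift or a turn outside -1 to 1 is refused whole. A call with a gripper value outside its range is refused whole. The fingers move at their own pace and stop on an object; "force" is the grip in N (left out, the last holds). Time passes only in rows, so rows that repeat a pose let the fingers close. It gives the time, the measured TCP pose, the force, the opening and the grip force at its end, in the units of the state.
- manip.get_obs(): the state, without advancing time (a new reading comes with each control period).
- camera(name): name is "side" or "top" or "wrist"; returns a dict with "img" (400x640x3 uint8, red, green, blue), "depth" (400x640 float32, m along the optical axis (not along the pixel's ray), 0 where there is no reading), "vertical_fov" (degrees; the focal length in pixels is half the picture's height over the tangent of half this angle, whatever the lens; pixels are square), "cx", "cy" (the principal point, pixels), "R" (3x3) and "t" (3): a world point X has camera coordinates R X + t. Camera axes: x right, y down, z forward; pixel columns grow to the right and rows downward; lengths in m; the calibration is good to about 2 mm. The wrist camera is an equidistant fisheye: a pixel r from the principal point sees the ray r / f radians off the axis. A picture is of the moment at which its call begins.
- ticket.hand_in(): hands the job in; it is judged then, once.
Trained networks look in a picture, given as the dict that the camera call returned (one of the last four; its "shot" number tells which), for a name from the list of things; names that differ only in an ending like _2 or _b are one class to them, and where a whole thing is asked for, a point or a joint stands for the part that bears it (a point fixed in the world has none). Each returns a list of dicts, best first, with "conf" (0 to 1); they miss things now and then, are a little off and sometimes report something else, mostly with a low value. They report only what shows in the picture. A call takes as long as a camera call.
- boxes_of(query, picture): "position" ([x, y, z] in m, in world coordinates, good to about 4 mm: the middle of the surface that is visible of it).
- outline_of(query, picture): "region" (400x640 bool, what is visible of it).
The state is a dict: "clock": time; "joint_pos": joint angles; "joint_velocities": joint speeds; "tau": joint torques, N m; "position": TCP position; "ee_rot": TCP orientation; "ft_force": force on the tool from outside, world axes, zero at the start; "torque": the same for the moment, N m; "grip_width": opening from 0.0 (shut) to 1.0 (fully open); "grasp_force": force on a finger pad.
Only numpy, scipy, OpenCV 4.12 (cv2) and the standard library are available. Lean on these libraries where they do the work, as an engineer would, in place of code of your own. Each camera call takes 0.05 s, during which the arm holds its last target. There are 200 camera calls.

## Working session

There is one attempt and no reset: what is moved stays moved. The work goes in short steps, Python scripts to look and compute and a tool call to move; the robot and the scene stay as the last step left them, time stands still between calls to the robot, and variables do not carry over. Pictures are saved under pics/ and viewed, at most 10 in all, crops included, and the job is handed in when it is done.

Besides the shell and the picture viewer there is one more tool, called after "Emit:" by a JSON object that holds its "api" and its "payload", one argument or row to a line. carry_out: Moves the arm, as the interface text tells. Its arguments: {"type":"object","properties":{"deltas":{"type":"array","items":{"type":"array","items":{"type":"number"}}},"force":{"type":"number"}},"required":["deltas"]}

```bash
mkdir -p pics; ls
cat > h.py <<'E'
import numpy as np, cv2
from workcell import manip, camera, ticket, boxes_of, outline_of
from scipy.spatial.transform import Rotation as Ro
def foc(c): return c["img"].shape[0]/2/np.tan(np.radians(c["vertical_fov"])/2)
def px2w(c,u,v,d=None):
    f=foc(c); d=c["depth"][int(v),int(u)] if d is None else d
    return c["R"].T@(np.array([(u-c["cx"])/f*d,(v-c["cy"])/f*d,d])-c["t"])
def px2z(c,u,v,z):
    f=foc(c); r=c["R"].T@np.array([(u-c["cx"])/f,(v-c["cy"])/f,1]); o=-c["R"].T@c["t"]
    return o+r*(z-o[2])/r[2]
def w2px(c,X):
    p=c["R"]@np.array(X)+c["t"]; f=foc(c); return c["cx"]+f*p[0]/p[2], c["cy"]+f*p[1]/p[2]
def save(c,n,crop=None,k=1):
    im=c["img"]
    if crop: a,b,e,g=crop; im=im[b:g,a:e]
    im=cv2.resize(im,None,fx=k,fy=k,interpolation=cv2.INTER_CUBIC); cv2.imwrite("pics/"+n,im[:,:,::-1])
E
python3 - <<'E'
from h import *
np.set_printoptions(precision=4,suppress=True)
o=manip.get_obs(); print(o["clock"],o["position"],o["ee_rot"],o["ft_force"])
for n in("top","side"):
    c=camera(n); save(c,n+"0.png"); print(n,-c["R"].T@c["t"])
    for q in("mill","hub_top","crank_knob","drive_mark","drive","mug_teal","steel_tumbler","tin_tuna"):
        print(q,[(np.array(b["position"]).round(3),round(b["conf"],2)) for b in boxes_of(q,c)[:2]])
E
```

```text
pics
0.0 [ 0.242  -0.5759  0.2525] [ 0.9803  0.1976 -0.0002 -0.0007] [-0.4677 -0.8908  0.4311]
top [ 0.3584 -0.1622  1.2191]
mill [(array([ 0.518, -0.192,  0.115]), 0.59)]
hub_top [(array([ 0.522, -0.205,  0.145]), 0.94)]
crank_knob [(array([ 0.521, -0.201,  0.142]), 0.74)]
drive_mark [(array([ 0.517, -0.205,  0.144]), 0.66), (array([ 0.52 , -0.187,  0.118]), 0.59)]
drive [(array([ 0.521, -0.187,  0.118]), 0.68), (array([0.483, 0.138, 0.04 ]), 0.6)]
mug_teal [(array([ 0.556, -0.394,  0.089]), 0.84)]
steel_tumbler [(array([ 0.419, -0.481,  0.045]), 0.69)]
tin_tuna [(array([0.48 , 0.135, 0.039]), 0.98)]
side [-0.2099  0.8535  0.8715]
mill [(array([ 0.508, -0.171,  0.091]), 0.75)]
hub_top [(array([ 0.511, -0.196,  0.144]), 0.73)]
crank_knob [(array([ 0.511, -0.197,  0.146]), 0.81)]
drive_mark [(array([ 0.509, -0.176,  0.111]), 0.62)]
drive [(array([ 0.513, -0.176,  0.111]), 0.6)]
mug_teal [(array([ 0.541, -0.377,  0.079]), 0.66), (array([ 0.509, -0.197,  0.143]), 0.46)]
steel_tumbler [(array([ 0.516, -0.2  ,  0.146]), 0.52)]
tin_tuna [(array([0.477, 0.152, 0.035]), 0.98), (array([ 0.509, -0.197,  0.145]), 0.69)]
```

Run:
```python
from h import *
c=camera("top"); print(w2px(c,[.52,-.2,.15]), foc(c))
u,v=map(int,w2px(c,[.52,-.2,.15])); print(u,v)
save(c,"crop0.png",(u-80,v-60,u+80,v+60),5)
```

```text
(np.float64(332.400399492453), np.float64(194.40909169706603)) 368.476361679529
332 194
```

View pics/top0.png

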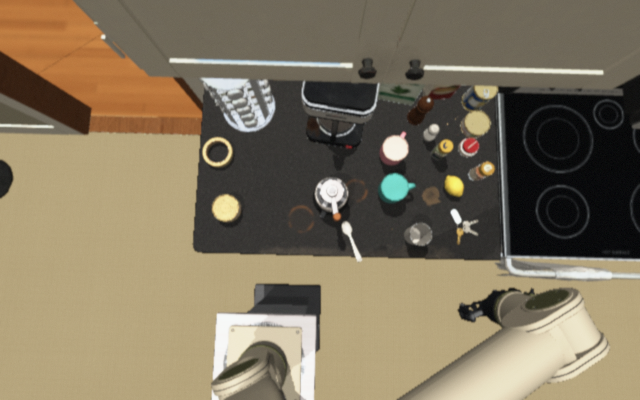

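View pics/crop0.png

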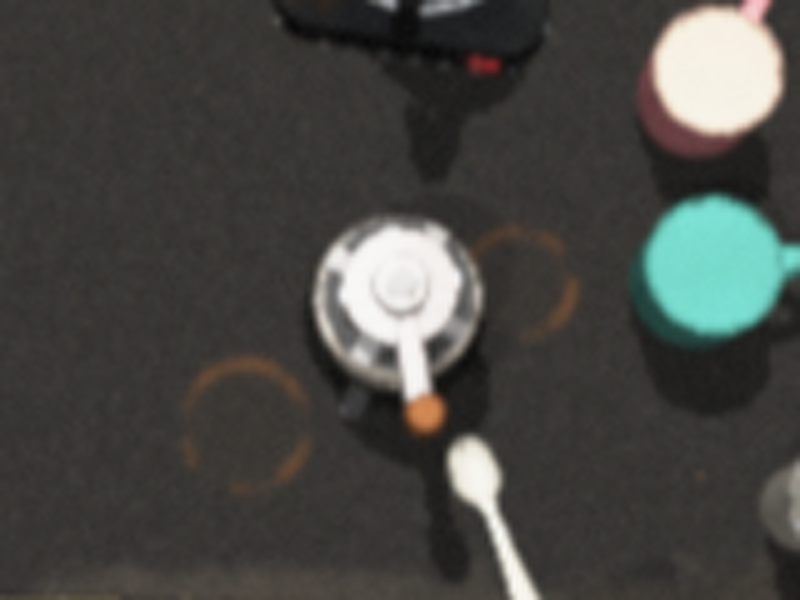

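The top view has the mill near px (332,192), with the crank arm pointing toward the robot and the knob at px (337,217). The mug is at px (395,187), to the right of the mill. I'll move over the mill for a wrist view.

Run:
```python
from h import *
c=camera("top"); 
k=px2z(c,337,216.6,.184); h=px2z(c,332,190.4,.154); print(k,h,np.linalg.norm((k-h)[:2]))
w=camera("wrist"); R=manip.get_obs(); Q=Ro.from_quat(R["ee_rot"]).as_matrix()
print("cam in tool",Q.T@(-w["R"].T@w["t"]-R["position"]), (w["R"]@Q).round(2).tolist(), foc(w))
print(Q.round(3).tolist())
print("to mill over", Q.T@(np.array([h[0],h[1],.33])-R["position"])/.15)
```

```text
[ 0.45201537 -0.21320537  0.184     ] [ 0.5312273  -0.19841433  0.154     ] 0.08058104783900656
cam in tool [ 7.88596262e-02  9.99818588e-06 -1.19515460e-01] [[-0.0, 1.0, 0.0], [-0.95, -0.0, -0.31], [-0.31, -0.0, 0.95]] 309.70691628693146
[[0.922, 0.387, 0.0], [0.387, -0.922, -0.0], [0.0, 0.0, -1.0]]
to mill over [ 2.7523861  -1.57517235 -0.5111395 ]
```

Emit:
{"api": "carry_out", "payload": {
  "deltas": [
    [0.3,-0.23,-0.1,0,0],
    [0.65,-0.5,-0.2,0,0],
    [1,-0.76,-0.2,0,0]
  ],
  "force": 40
}}

```text
clock: 1.42
position: [0.3331, -0.4188, 0.2844]
ee_rot: [0.98, 0.197, 0.001, 0.001]
ft_force: [1.8, -0.5, 0.5]
grip_width: 0.505
grasp_force: 0.0
```

Emit:
{"api": "carry_out", "payload": {
  "deltas": [
    [0.3,-0.23,0,0,0],
    [0.65,-0.5,0,0,0],
    [1,-0.76,0,0,0]
  ]
}}

```text
clock: 1.8
position: [0.4234, -0.2609, 0.2835]
ee_rot: [0.98, 0.197, 0.0, 0.0]
ft_force: [1.0, -0.9, -0.1]
grip_width: 0.501
grasp_force: 0.0
```

Emit:
{"api": "carry_out", "payload": {
  "deltas": [
    [0.23,-0.17,0,0.2,0],
    [0.23,-0.17,0,0.41,0],
    [0.23,-0.17,0,0.41,0],
    [0.23,-0.17,0,0.41,0]
  ]
}}

```text
clock: 2.3
position: [0.4444, -0.2264, 0.2832]
ee_rot: [0.996, 0.092, -0.0, 0.0]
ft_force: [-0.7, 0.6, 0.8]
grip_width: 0.5
grasp_force: 0.0
```

Run:
```python
from h import *
o=manip.get_obs(); print(o["clock"],o["position"],o["ee_rot"],o["ft_force"],o["joint_pos"])
w=camera("wrist"); save(w,"w1.png",None,1.25); np.savez("w1.npz",**{k:w[k] for k in("img","depth","R","t","cx","cy","vertical_fov")})
for q in("hub_top","crank_knob","drive_mark"):
    print(q,[(np.array(b["position"]).round(4),round(b["conf"],2)) for b in boxes_of(q,w)[:2]])
```

```text
2.3 [ 0.44438462 -0.22642372  0.28318273] [ 9.95754138e-01  9.20526444e-02 -1.73866258e-05  8.90619068e-05] [-0.66032545  0.61505609  0.77279802] [ 0.73338054  0.0583118  -0.36614272  1.72450246  0.02150564  1.36263451
 -1.02306796]
hub_top [(array([ 0.5324, -0.204 ,  0.1176]), 0.69), (array([ 0.5236, -0.2015,  0.1434]), 0.59)]
crank_knob [(array([ 0.529 , -0.2076,  0.1435]), 0.72)]
drive_mark [(array([ 0.5297, -0.2025,  0.117 ]), 0.84)]
```

View pics/w1.png

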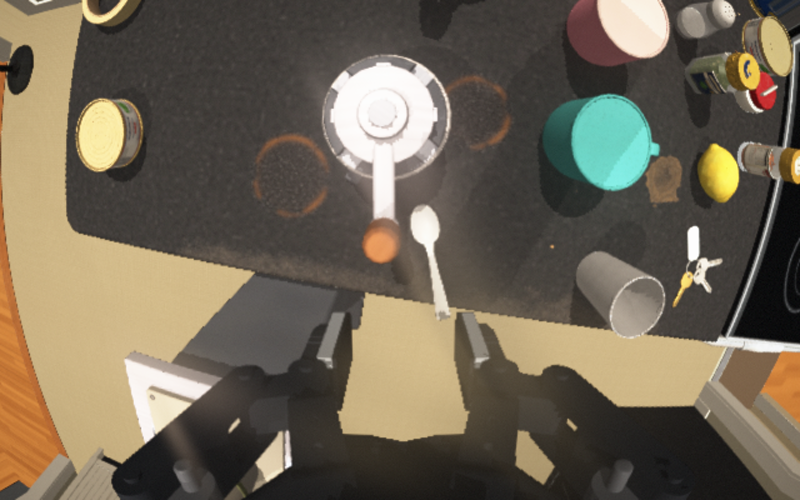

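The wrist view shows the hub at about (306,90) in original pixels and the knob at (305,194), with the slots visible around the hub's rim. I'll make a rectified close-up.

```bash
cat >> h.py <<'E'
def proj_fish(w,X):
    p=X@w["R"].T+w["t"]; f=foc(w); rho=np.hypot(p[...,0],p[...,1]); th=np.arctan2(rho,p[...,2]); s=f*th/np.maximum(rho,1e-9)
    return w["cx"]+s*p[...,0], w["cy"]+s*p[...,1]
def ortho(w,cx,cy,z,half=.075,n=600):
    # columns = -y world, rows = -x world
    g=np.linspace(-half,half,n); r,c=np.meshgrid(g,g,indexing="ij")
    u,v=proj_fish(w,np.stack([cx-r,cy-c,np.full_like(r,z)],-1))
    return cv2.remap(w["img"],u.astype(np.float32),v.astype(np.float32),cv2.INTER_CUBIC)
E
python3 - <<'E'
from h import *
w=dict(np.load("w1.npz"))
print(-w["R"].T@w["t"])
o=ortho(w,.531,-.200,.112); cv2.imwrite("pics/o1.png",o[:,:,::-1])
p=cv2.warpPolar(o,(300,720),(300,300),300,cv2.WARP_POLAR_LINEAR)
E
```

```text
[ 0.52191711 -0.21186585  0.40268767]
```

View pics/o1.png

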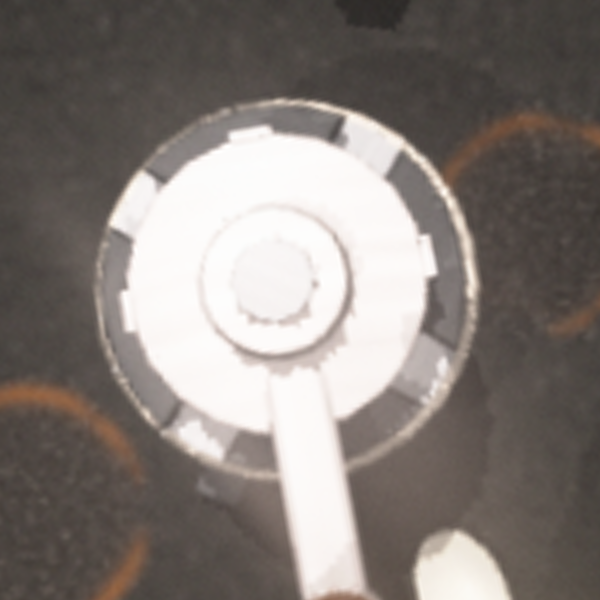

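The rectified view has the disc centre at (285,289). The slots sit at image angles of about 30° plus multiples of 90°, and the arm at about 80°. The crank therefore needs about 40° clockwise from above to reach the lower-left slot. Next I'll locate the knob.

```bash
cat >> h.py <<'E'
def fray(w,u,v,z):
    f=foc(w); d=np.array([u-w["cx"],v-w["cy"]]); r=np.hypot(*d); th=r/f
    ray=w["R"].T@np.array([*(d/r*np.sin(th)),np.cos(th)]); o=-w["R"].T@w["t"]; return o+ray*(z-o[2])/ray[2]
E
python3 - <<'E'
from h import *
w=dict(np.load("w1.npz")); im=w["img"]
hsv=cv2.cvtColor(im,cv2.COLOR_RGB2HSV); m=((hsv[...,0]<18)&(hsv[...,1]>120)&(hsv[...,2]>110)).astype(np.uint8)
m[:170]=0;m[225:]=0;m[:,:270]=0;m[:,340:]=0
ys,xs=np.nonzero(m); (u,v),r=cv2.minEnclosingCircle(np.c_[xs,ys].astype(np.float32)); print(u,v,r,len(xs),xs.min(),xs.max(),ys.min(),ys.max())
print("knob c", fray(w,xs.mean(),ys.mean(),.18), fray(w,304.5,193,.186), "hub top",fray(w,381.5/1.25,110/1.25,.154))
# disc centre: ellipse points at z=.106
ctr=[]
for a,b in((96,290),(475,290),(288,98),(288,480)):
    x,y=.531-(b-299.5)*.15/599,-.2-(a-299.5)*.15/599
    uu,vv=proj_fish(w,np.array([x,y,.112])); ctr.append(fray(w,uu,vv,.106))
ctr=np.array(ctr); print((ctr[0]+ctr[1])/2,(ctr[2]+ctr[3])/2,ctr[0]-ctr[1],ctr[2]-ctr[3])
E
```

```text
304.0 194.0 16.55304527282715 651 290 316 179 210
knob c [ 0.45567624 -0.20930497  0.18      ] [ 0.45960791 -0.21025376  0.186     ] hub top [ 0.53539958 -0.19568224  0.154     ]
[ 0.53361555 -0.19617687  0.106     ] [ 0.53387113 -0.19681584  0.106     ] [0.         0.09686715 0.        ] [9.76339110e-02 5.55111512e-17 0.00000000e+00]
```

Emit:
{"api": "carry_out", "payload": {
  "deltas": [
    [0.09,-0.092,0,0,0],
    [0.09,-0.092,0.25,0,0],
    [0.09,-0.092,0.5,0,0],
    [0.09,-0.092,0.75,0,0],
    [0.09,-0.092,0.75,0,0]
  ]
}}

```text
clock: 3.12
position: [0.4539, -0.2094, 0.1686]
ee_rot: [0.996, 0.091, -0.002, -0.001]
ft_force: [0.4, -0.5, 0.7]
grip_width: 0.501
grasp_force: 0.0
```

Emit:
{"api": "carry_out", "payload": {
  "deltas": [
    [0,0,0,0,-0.4],
    [0,0,0,0,-0.7],
    [0,0,0,0,-0.7],
    [0,0,0,0,-0.7]
  ],
  "force": 40
}}

```text
clock: 3.62
position: [0.4561, -0.2102, 0.1717]
ee_rot: [0.996, 0.091, 0.001, 0.001]
ft_force: [0.8, -0.4, 2.9]
grip_width: 0.263
grasp_force: 39.4
```

Run:
```python
from h import *
np.set_printoptions(precision=4,suppress=True)
o=manip.get_obs(); print(o["clock"],o["position"],o["ee_rot"],o["ft_force"],o["torque"],o["joint_pos"],o["grip_width"],o["grasp_force"])
```

```text
3.625 [ 0.4561 -0.2102  0.1717] [0.9958 0.0913 0.0008 0.0006] [ 0.7828 -0.3566  2.8888] [-0.2651 -0.1266 -0.0009] [ 0.7015  0.1512 -0.3888  1.8689  0.0636  1.1314 -1.0981] 0.2625035296953179 39.43065723404288
```

Emit:
{"api": "carry_out", "payload": {
  "deltas": [
    [0.002,-0.046,0,0.167,-0.7],
    [0.008,-0.092,0,0.333,-0.7],
    [0.018,-0.137,0,0.5,-0.7],
    [0.032,-0.181,0,0.667,-0.7],
    [0.05,-0.224,0,0.833,-0.7],
    [0.071,-0.265,0,1,-0.7],
    [0.071,-0.265,0,1,-0.7]
  ]
}}

```text
clock: 4.5
position: [0.4595, -0.1692, 0.1714]
ee_rot: [0.986, -0.169, 0.001, 0.0]
ft_force: [3.3, -3.9, 2.5]
grip_width: 0.263
grasp_force: 39.3
```

```bash
cat > st.py <<'E'
from h import *
np.set_printoptions(precision=4,suppress=True)
o=manip.get_obs(); print(o["clock"],o["position"],o["ft_force"],o["torque"],o["joint_pos"],o["grip_width"],o["grasp_force"])
d=o["position"][:2]-np.array([.534,-.1965]); q=Ro.from_quat(o["ee_rot"]).as_matrix()
print("phi",np.degrees(np.arctan2(-d[0],-d[1])),"r",np.hypot(*d),"tool x ang",np.degrees(np.arctan2(q[1,0],q[0,0])), "tilt",q[:,2])
E
python3 st.py
```

```text
4.5 [ 0.4595 -0.1692  0.1714] [ 3.3273 -3.9282  2.5338] [-0.8072 -0.7095 -0.2038] [ 0.6241  0.1235 -0.3871  1.8993  0.0523  1.1259 -1.6934] 0.2630562004529643 39.34780673123896
phi 110.16117386876483 r 0.07931611072219477 tool x ang -19.472706420950683 tilt [ 0.0022 -0.0013 -1.    ]
```

Emit:
{"api": "carry_out", "payload": {
  "deltas": [
    [0.002,-0.046,0,0.167,-0.7],
    [0.008,-0.09,0,0.325,-0.7],
    [0.008,-0.09,0,0.325,-0.7],
    [0.008,-0.09,0,0.325,-0.7]
  ]
}}

```text
clock: 5.0
position: [0.465, -0.1573, 0.1712]
ee_rot: [0.968, -0.252, 0.001, 0.0]
ft_force: [4.1, -4.3, 2.1]
grip_width: 0.267
grasp_force: 39.4
```

```bash
python3 st.py
python3 - <<'E'
from h import *
w=camera("wrist"); print(-w["R"].T@w["t"]); o=ortho(w,.534,-.1965,.112); cv2.imwrite("pics/o2.png",o[:,:,::-1])
E
```

```text
5.0 [ 0.465  -0.1573  0.1712] [ 4.1319 -4.3217  2.0913] [-0.9193 -0.8764 -0.1307] [ 0.5975  0.1265 -0.3874  1.8964  0.0535  1.1264 -1.89  ] 0.2672455163309071 39.37944951932877
phi 119.62374553662305 r 0.07938232201734996 tool x ang -29.178478606075767 tilt [ 0.002 -0.001 -1.   ]
[ 0.53364309 -0.19531014  0.29091084]
```

View pics/o2.png

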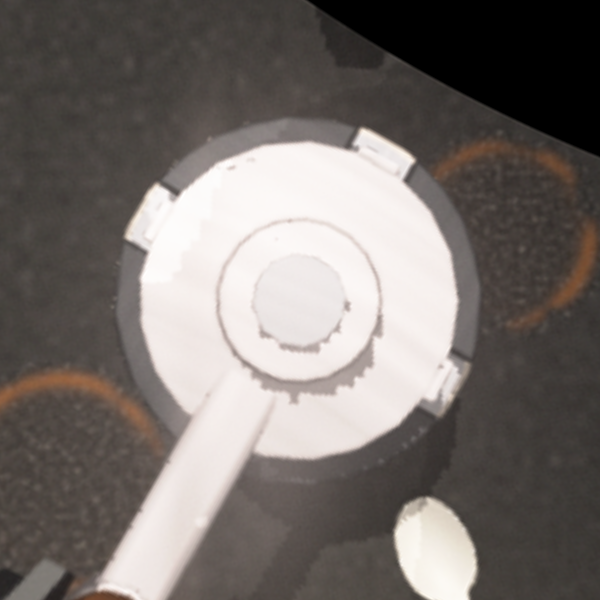

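The ribs now sit centred in the slots, at (385,152), (152,215) and (445,382). I'll push down.

Emit:
{"api": "carry_out", "payload": {
  "deltas": [
    [0,0,0.02,0,-0.7],
    [0,0,0.04,0,-0.7],
    [0,0,0.06,0,-0.7],
    [0,0,0.08,0,-0.7],
    [0,0,0.09,0,-0.7],
    [0,0,0.09,0,-0.7]
  ]
}}

```text
clock: 5.8
position: [0.4648, -0.1569, 0.1581]
ee_rot: [0.968, -0.252, 0.001, 0.0]
ft_force: [-0.5, -1.6, 12.2]
grip_width: 0.261
grasp_force: 40.3
```

```bash
python3 st.py
```

```text
5.8 [ 0.4648 -0.1569  0.1581] [-0.5328 -1.6304 12.1835] [-0.6274 -0.0802 -0.1536] [ 0.5954  0.1407 -0.3877  1.9111  0.0601  1.0993 -1.8967] 0.26115358802639504 40.29556250665337
phi 119.80771020200069 r 0.07971730756330218 tool x ang -29.208332653010913 tilt [ 0.0014 -0.0008 -1.    ]
```

Emit:
{"api": "carry_out", "payload": {
  "deltas": [
    [0,0,0.01,0,-0.7],
    [0,0,0.015,0,-0.7],
    [0,0,0.015,0,-0.7]
  ]
}}

```text
clock: 6.18
position: [0.4648, -0.1563, 0.1564]
ee_rot: [0.968, -0.252, 0.001, 0.0]
ft_force: [-3.8, 0.9, 19.2]
grip_width: 0.265
grasp_force: 41.1
```

```bash
python3 st.py
python3 - <<'E'
from h import *
w=camera("wrist"); u,v=map(int,proj_fish(w,np.array([.534,-.1965,.145]))); z=-w["R"].T@w["t"]
f=foc(w); zs=[]
for a in range(-5,6):
  for b in range(-5,6):
    d=np.array([u+a-w["cx"],v+b-w["cy"]]); r=np.hypot(*d); D=w["depth"][v+b,u+a]
    p=np.array([*(d/r*np.tan(r/f)),1])*D; zs.append((w["R"].T@(p-w["t"]))[2])
print("hub top z",np.median(zs))
E
```

```text
6.175 [ 0.4648 -0.1563  0.1564] [-3.7954  0.8878 19.232 ] [ 0.0137  0.697  -0.1155] [ 0.5948  0.1424 -0.3883  1.9131  0.0606  1.0961 -1.8977] 0.26486079110629 41.12156552262604
phi 120.17517418011342 r 0.08003214333581973 tool x ang -29.17622288001372 tilt [ 0.0012 -0.0004 -1.    ]
hub top z 0.14895666686558484
```

```bash
cat >> h.py <<'E'
def fdepth(w,u,v):
    f=foc(w); d=np.array([u-w["cx"],v-w["cy"]]); r=np.hypot(*d); D=w["depth"][v,u]
    return w["R"].T@(np.array([*(d/r*np.tan(r/f)),1])*D-w["t"])
def hubz(w,z):
    u,v=proj_fish(w,np.array([.534,-.1965,z])); return np.median([fdepth(w,int(u)+a,int(v)+b)[2] for a in range(-4,5) for b in range(-4,5)])
E
python3 - <<'E'
from h import *
w=dict(np.load("w1.npz")); print("start",hubz(w,.154))
w=camera("wrist"); print("now",hubz(w,.145))
o=ortho(w,.534,-.1965,.116); cv2.imwrite("pics/o3.png",o[:,:,::-1])
for n in("top","side"):
    c=camera(n); u,v=map(int,w2px(c,[.534,-.1965,.145])); print(n,[px2w(c,u+a,v+b)[2].round(4) for a in(-2,0,2) for b in (-2,0,2)])
    if n=="side": save(c,"s3.png",(u-60,v-45,u+60,v+45),6)
E
```

```text
start 0.15696670165444246
now 0.1489167723727884
top [np.float64(0.5191), np.float64(0.5222), np.float64(0.5227), np.float64(0.5173), np.float64(0.5208), np.float64(0.5211), np.float64(0.5163), np.float64(0.434), np.float64(0.5079)]
side [np.float64(0.2122), np.float64(0.2031), np.float64(0.1868), np.float64(0.2125), np.float64(0.2041), np.float64(0.1956), np.float64(0.1514), np.float64(0.2026), np.float64(0.1961)]
```

View pics/s3.png

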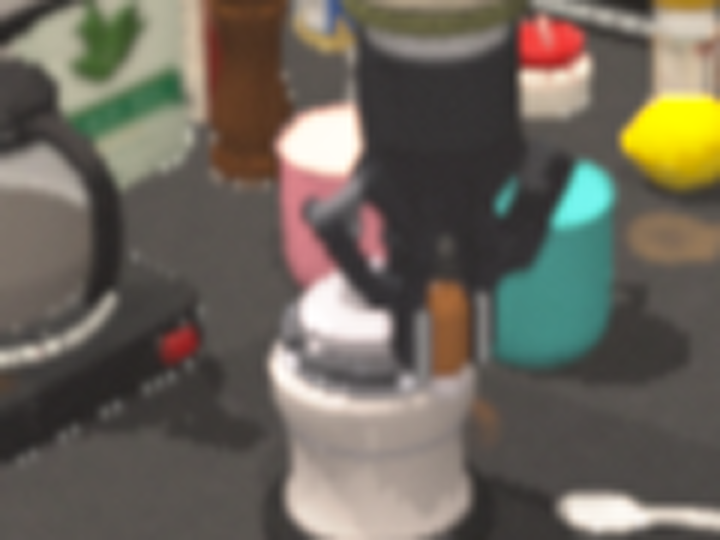

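View pics/o3.png

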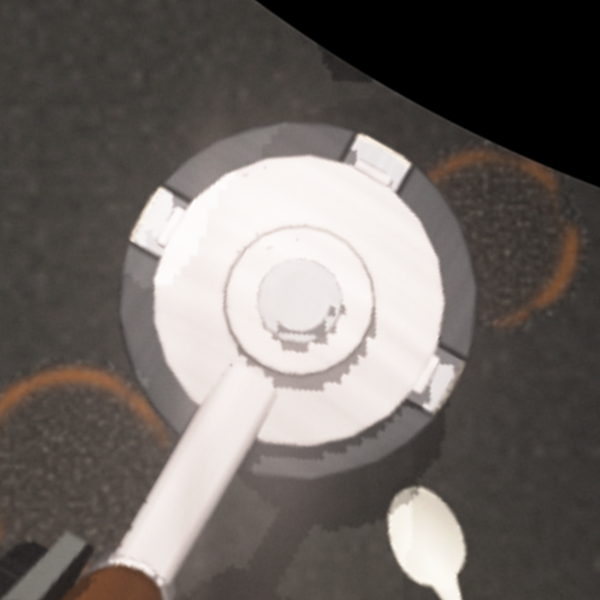

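Hub-size scaling between the two views gives a drop of about 12 mm, and the ribs sit inside the slots, so it is home. Winding counter-clockwise, where joint 7 has room.

Emit:
{"api": "carry_out", "payload": {
  "deltas": [
    [0.002,0.046,-0.003,-0.167,-0.7],
    [0.008,0.092,-0.003,-0.333,-0.7],
    [0.018,0.137,-0.003,-0.5,-0.7],
    [0.032,0.181,-0.003,-0.667,-0.7],
    [0.05,0.224,-0.003,-0.833,-0.7],
    [0.071,0.265,-0.003,-1,-0.7],
    [0.071,0.265,-0.003,-1,-0.7]
  ]
}}

```text
clock: 7.25
position: [0.4541, -0.1965, 0.1567]
ee_rot: [1.0, 0.008, -0.0, 0.0]
ft_force: [-7.0, 1.0, 19.2]
grip_width: 0.266
grasp_force: 41.1
```

```bash
python3 st.py
```

```text
7.25 [ 0.4541 -0.1965  0.1567] [-6.9811  1.0334 19.242 ] [ 0.2564  1.1303 -0.041 ] [ 0.6812  0.153  -0.3922  1.9012  0.0655  1.0998 -1.2924] 0.26573605535605016 41.11228168476373
phi 90.02496420443718 r 0.07992533431314658 tool x ang 0.8600421157604785 tilt [-0.0001 -0.     -1.    ]
```

Emit:
{"api": "carry_out", "payload": {
  "deltas": [
    [0.002,0.046,0,-0.167,-0.7],
    [0.008,0.092,0,-0.333,-0.7],
    [0.018,0.137,0,-0.5,-0.7],
    [0.032,0.181,0,-0.667,-0.7],
    [0.05,0.224,0,-0.833,-0.7],
    [0.071,0.265,0,-1,-0.7],
    [0.071,0.265,0,-1,-0.7]
  ]
}}

```text
clock: 8.12
position: [0.465, -0.2365, 0.1566]
ee_rot: [0.964, 0.266, -0.0, 0.0]
ft_force: [-7.5, -0.8, 19.6]
grip_width: 0.268
grasp_force: 41.2
```

Emit:
{"api": "carry_out", "payload": {
  "deltas": [
    [0.002,0.046,0,-0.167,-0.7],
    [0.008,0.092,0,-0.333,-0.7],
    [0.018,0.137,0,-0.5,-0.7],
    [0.032,0.181,0,-0.667,-0.7],
    [0.05,0.224,0,-0.833,-0.7],
    [0.071,0.265,0,-1,-0.7],
    [0.071,0.265,0,-1,-0.7],
    [0.071,0.265,0,-1,-0.7]
  ]
}}

```text
clock: 9.12
position: [0.4945, -0.2654, 0.1568]
ee_rot: [0.863, 0.506, -0.0, 0.0]
ft_force: [-6.6, -2.0, 18.1]
grip_width: 0.263
grasp_force: 41.0
```

```bash
python3 st.py;  python3 - <<'E'
from h import *
w=camera("wrist"); print("hub z",hubz(w,.145)); o=ortho(w,.534,-.1965,.116); cv2.imwrite("pics/o4.png",o[:,:,::-1])
E
```

```text
9.125 [ 0.4945 -0.2654  0.1568] [-6.6255 -1.9811 18.1321] [-0.1723  1.2765  0.3055] [ 0.7974  0.3033 -0.4539  1.733   0.1462  1.1384 -0.2096] 0.26288082913632466 41.020455015823245
phi 29.8102746094221 r 0.07941407935866361 tool x ang 60.79569143946482 tilt [-0.0003 -0.0013 -1.    ]
hub z 0.14888475496852005
```

View pics/o4.png

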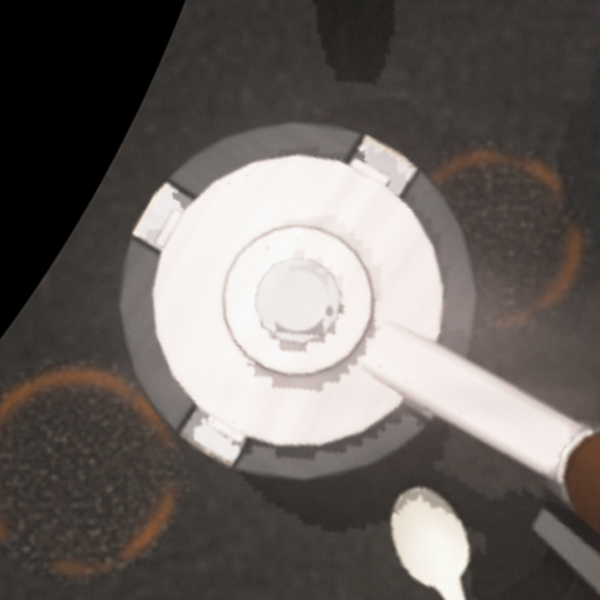

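The slots and ribs moved together: the rib is now against one side of its slot and the slots have turned about 87°. I'll release, rise, and press the hub once at its centre to make sure it is home.

Emit:
{"api": "carry_out", "payload": {
  "deltas": [
    [0,0,0,0,-0.3],
    [0,0,0,0,0],
    [0,0,0,0,0],
    [0,0,-0.2,0,0],
    [0,0,-0.4,0,0],
    [0,0,-0.6,0,0],
    [0.25,0,-0.6,0,-0.5],
    [0.53,0,-0.6,0,-1],
    [0.53,0,-0.6,0,-1],
    [0.53,0,-0.6,0,-1],
    [0.53,0,-0.6,0,-1]
  ]
}}

```text
clock: 10.55
position: [0.5331, -0.1965, 0.2452]
ee_rot: [0.863, 0.505, -0.0, 0.0]
ft_force: [0.7, -0.4, -0.1]
grip_width: 0.002
grasp_force: 0.0
```

```bash
python3 st.py
python3 - <<'E'
from h import *
w=camera("wrist"); np.savez("w5.npz",**{k:w[k] for k in("img","depth","R","t","cx","cy","vertical_fov")}); print("hub z",hubz(w,.145), -w["R"].T@w["t"])
E
```

```text
10.55 [ 0.5331 -0.1965  0.2452] [ 0.7499 -0.3607 -0.064 ] [-0.035  -0.0247  0.0123] [ 0.7043  0.253  -0.5081  1.605   0.1266  1.3168 -0.3346] 0.0017728805197935722 0.0
phi 88.36285484710467 r 0.0008607742316062776 tool x ang 60.64368388799632 tilt [-0.0005 -0.0004 -1.    ]
hub z 0.14895368686421673 [ 0.57199123 -0.12788387  0.36459989]
```

Emit:
{"api": "carry_out", "payload": {
  "deltas": [
    [0,0,0.2,0,-1],
    [0,0,0.4,0,-1],
    [0,0,0.47,0,-1],
    [0,0,0.5,0,-1],
    [0,0,0.52,0,-1],
    [0,0,0.52,0,-1]
  ]
}}

```text
clock: 11.35
position: [0.5341, -0.1955, 0.1682]
ee_rot: [0.863, 0.506, 0.0, 0.001]
ft_force: [0.3, -0.4, -0.1]
grip_width: 0.002
grasp_force: 0.0
```

Emit:
{"api": "carry_out", "payload": {
  "deltas": [
    [0,0,0.015,0,-1],
    [0,0,0.03,0,-1],
    [0,0,0.04,0,-1],
    [0,0,0.05,0,-1],
    [0,0,0.05,0,-1]
  ]
}}

```text
clock: 11.98
position: [0.5346, -0.1956, 0.1675]
ee_rot: [0.863, 0.505, 0.0, 0.003]
ft_force: [-27.3, 7.3, 62.0]
grip_width: 0.001
grasp_force: 31.1
```

A firm stop at 62 N rules out anything but home, since the slide needs only 4–6 N. I'll back off.

Emit:
{"api": "carry_out", "payload": {
  "deltas": [
    [0,0,-0.05,0,-1],
    [0,0,-0.3,0,-1],
    [0,0,-0.6,0,-1],
    [0,0,-0.6,0,-1],
    [0,0,-0.6,0,-1]
  ]
}}

```text
clock: 12.6
position: [0.5336, -0.1953, 0.2496]
ee_rot: [0.863, 0.506, -0.0, 0.0]
ft_force: [-0.6, -0.7, 0.1]
grip_width: -0.003
grasp_force: 0.0
```

```bash
python3 st.py
python3 - <<'E'
from h import *
w=camera("wrist"); print("hub z",hubz(w,.145)); c=w
a=ortho(w,.534,-.1965,.112,.075,400)
c=camera("top"); u,v=332,192; b=cv2.resize(c["img"][v-50:v+50,u-50:u+50],(400,400),interpolation=cv2.INTER_CUBIC)
cv2.imwrite("pics/end.png",np.hstack([a,b])[:,:,::-1])
for q in("mug_teal","steel_tumbler","tin_tuna"): print(q,[np.array(x["position"]).round(3) for x in boxes_of(q,c)[:1]])
E
```

```text
12.6 [ 0.5336 -0.1953  0.2496] [-0.5984 -0.7343  0.1042] [-0.011   0.0264 -0.0454] [ 0.704   0.2503 -0.5102  1.5991  0.1252  1.325  -0.3341] -0.002913506717042432 0.0
phi 159.7904045537487 r 0.0012817111653103106 tool x ang 60.738886127704525 tilt [-0.0001 -0.0002 -1.    ]
hub z 0.14868044574892084
mug_teal [array([ 0.556, -0.39 ,  0.091])]
steel_tumbler [array([ 0.418, -0.483,  0.044])]
tin_tuna [array([0.481, 0.136, 0.037])]
```

View pics/end.png

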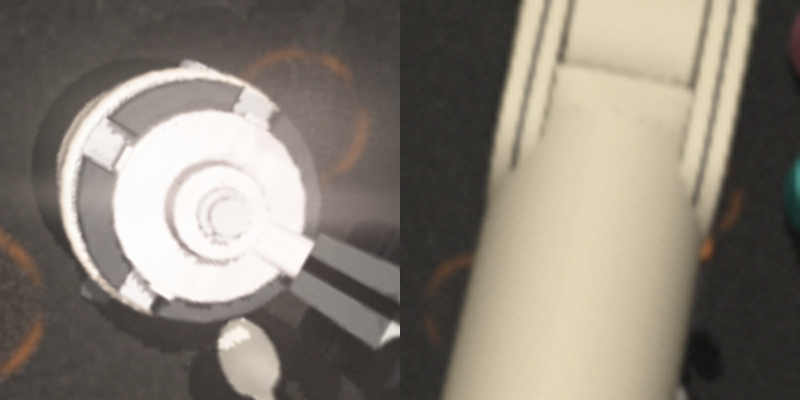

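The final view shows the hub low with its ribs in the slots, at (255,108), (108,142) and (135,290). The bystanders have not moved and the gripper is clear of everything.

```bash
python3 -c "
from workcell import ticket; print(ticket.hand_in())"
```

```text
the job is handed in; nothing more can be done
None
```

The crank was lined up, pushed fully home and wound about 87° counter-clockwise with the drive turning along; the mug, tumbler and tin have not moved, and the job is handed in at about 13 s (verdict not shown).

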